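# Find the rattling tin and hold it out

## Robot

A 7-joint arm with a two-finger parallel gripper is mounted at the origin on a cart in front of the work surface, level with it; the furniture and walls round the work are solid. World frame = base frame: x ahead of the robot, y to its left, z up, the work surface at z = 0. Lengths are in m, angles in rad, forces in N, time in s.
With the tool pointing down it reaches from about 0.4 to 0.85 m from the base axis. Payload 4.4 kg.
Tool frame: the origin (TCP) lies midway between the tips of the shut fingers; the grasp point (between the pads) lies 19 mm behind it (env.grip_depth is the distance from the TCP to the grasp point, in m); z points along the fingers, y is the line along which they close (so a half turn about z gives the same grasp; the last joint's range is limited). The gripper opens to 94 mm and grips with 3 to 60 N. Pads are 16 mm wide; open, the fingers measure 119 mm over their backs; the gripper's body (75 mm by 177 mm) begins 78 mm behind the grasp point.
Start: joints at [1.217, 0.628, 0.038, 1.517, -0.027, 0.996, -0.02], TCP at [0.185, -0.623, 0.205] pointing down, gripper open.
Joint ranges: [-3.06, 3.06], [-0.37, 2.12], [-1.25, 1.32], [0.18, 2.47], [-1.1, 4.24], [0.23, 1.98], [-2.94, 2.94]. Speed limits (rad/s): [2.57, 2.57, 3.14, 3.14, 3.14, 3.14, 3.14].

## Interface

Orientations are given as a rotation vector (axis times angle).
In Python, from station import env gives the robot as it stands. The module is installed in compiled form; this text tells all that it offers.
- The arm moves only by the tool move_arm, never from a script. Its argument "targets" is a list of rows, each a list of 3 entries, a list of its own where there are three numbers: the finger opening in cm, from 0 to 9.4, then the shift along the tool's x, y, z in cm, then the turn, a rotation vector about the tool's x, y, z in degrees. A call has exactly 8 rows; each row shifts and turns the commanded pose from where the row before left it, along the tool's axes as they then stand; what a row does not reach is not made up. A row lasts 1/12 s, in which the tool goes at most 41.7 mm and 7.16 degrees, less where a joint would pass 70% of its speed; a pose out of reach is approached as far as the arm can. A call is refused whole if a number of a shift passes 4.17 or a number of a turn 7.16, either way. A call with a gripper value outside its range is refused whole. The fingers move at their own pace and stop on an object; "squeeze" is the grip in N (left out, the last holds). Time passes only in rows, so rows that do not move let the fingers close, or fill a call up. It gives the time, the measured TCP pose, the force, the opening and the grip force at its end, in the units of the state.
- env.get_obs(): the state, without advancing time (a new reading comes with each control period).
- env.get_image(name): name is "scene" or "top"; returns the picture (384x512x3 uint8, red, green, blue); there is no depth.
- env.get_calibration(name): a dict with "K" (3x3 intrinsics, pixels), "R" (3x3) and "t" (3): a world point X has camera coordinates R X + t. Camera axes: x right, y down, z forward; pixel columns grow to the right and rows downward; lengths in m; the calibration is good to about 2 mm. A picture is of the moment at which its call begins. get_calibration takes no time and is no camera call.
- env.hand_in(): hands the job in; it is judged then, once.
The state is a dict: "time": time; "joint_pos": joint angles; "qd": joint speeds; "effort": joint torques, N m; "tool_pos": TCP position; "eef_rot": TCP orientation; "force": force on the tool from outside, world axes, zero at the start; "moment": the same for the moment, N m; "grip_width": finger opening in m; "grasp_force": force on a finger pad.
Only numpy, scipy, OpenCV 4.12 (cv2) and the standard library are available. Lean on these libraries where they do the work, as an engineer would, in place of code of your own. Each camera call takes 0.05 s, during which the arm holds its last target. There are 200 camera calls.

## Task

The brayer's lost bearing ball was packed into one of three sealed tins that look alike. Working from left to right, lift each tin clear of the tray straight above its bay, shake it briskly forward and back along its length several times, at least 3 cm to each side of the middle of its bay, and stand it back upright in its own bay before you take the next. Then hold the tin that rattles out over the middle of the round cork coaster, upright and still, its bottom about 15 cm above the table, and finish while still holding it; leave the ink bottles and glue stick alone.

Things in the scene. Friction and masses are not known exactly. Their poses are not given: they have to be found in the camera images.
- tray: low wooden tray, fixed, 134 (x) x 372 (y) mm; three bays in a row along y with centres at y = +120 (left), 0, -120 mm; each 122 x 114 mm inside, floor 8 mm above the table, rim and divider tops 14 mm. Origin: centre of its underside; x forward (away from the robot), y to the left, z up.
- tin_left: sealed blue tin, bright lid (fixed on), paper label; stands in the left bay. 110 (x, its length) x 50 (y) x 60 (z) mm, smooth upright sides, grip across the 50 mm; 0.28 to 0.36 kg. Origin: centre of its underside. Looks, place and weight do not tell which of the three rattles; the ball may need two or three brisk strokes to get going.
- tin_mid: sealed blue tin, bright lid (fixed on), paper label; stands in the middle bay. 110 (x, its length) x 50 (y) x 60 (z) mm, smooth upright sides, grip across the 50 mm; 0.28 to 0.36 kg. Origin: centre of its underside. The rattling tin, any of the three, holds a loose 190 g steel ball, 36 mm, that rolls 33 mm either way along it (from about 0.11 rad tilt or 1.1 m/s2): felt as knocks and a shifting balance.
- tin_right: sealed blue tin, bright lid (fixed on), paper label; stands in the right bay. 110 (x, its length) x 50 (y) x 60 (z) mm, smooth upright sides, grip across the 50 mm; 0.28 to 0.36 kg. Origin: centre of its underside. The two tins that do not rattle are packed tight with the same weight (190 g, play under 1 mm).
- coaster: flat round cork coaster fixed beyond the tray on the 3 mm green cutting mat, 100 mm across, 5 mm thick. Origin: centre of its underside.
- amber_ink: amber ink bottle with white cap, loose bystander at the right, 43 mm across, 60 mm high. Origin: centre of its underside.
- blue_ink: blue ink bottle with red cap, loose bystander at the left, 43 mm across, 60 mm high. Origin: centre of its underside.
- glue_stick: yellow and blue glue stick standing upright, loose bystander at the left, 26 mm across, 89 mm high. Origin: centre of its underside.
Mind the look-alikes: they are no part of the job. Leave any purple look-alike of the tin_mid alone.

How it is judged:
On the way, in this order (a step that is already met when the one before it is completed fails the run):
1. left tin, held at least 22 mm clear above its bay, is swung more than 12 mm forward of the bay's middle (moving at over 5 cm/s) (height (world z) of tin_left above 0.03 m and contact force between the fingers and tin_left above 1 N and linear speed of tin_left above 0.05 m/s and y of tin_left in the frame of tray between 0.06 and 0.18 m and x of tin_left in the frame of tray above 0.012 m).
2. left tin, held at least 22 mm clear above its bay, is swung more than 12 mm back of the bay's middle (moving at over 5 cm/s) (height (world z) of tin_left above 0.03 m and contact force between the fingers and tin_left above 1 N and linear speed of tin_left above 0.05 m/s and y of tin_left in the frame of tray between 0.06 and 0.18 m and x of tin_left in the frame of tray below -0.012 m).
3. middle tin, held at least 22 mm clear above its bay, is swung more than 12 mm forward of the bay's middle (moving at over 5 cm/s) (height (world z) of tin_mid above 0.03 m and contact force between the fingers and tin_mid above 1 N and linear speed of tin_mid above 0.05 m/s and y of tin_mid in the frame of tray between -0.06 and 0.06 m and x of tin_mid in the frame of tray above 0.012 m).
4. middle tin, held at least 22 mm clear above its bay, is swung more than 12 mm back of the bay's middle (moving at over 5 cm/s) (height (world z) of tin_mid above 0.03 m and contact force between the fingers and tin_mid above 1 N and linear speed of tin_mid above 0.05 m/s and y of tin_mid in the frame of tray between -0.06 and 0.06 m and x of tin_mid in the frame of tray below -0.012 m).
5. right tin, held at least 22 mm clear above its bay, is swung more than 12 mm forward of the bay's middle (moving at over 5 cm/s) (height (world z) of tin_right above 0.03 m and contact force between the fingers and tin_right above 1 N and linear speed of tin_right above 0.05 m/s and y of tin_right in the frame of tray between -0.18 and -0.06 m and x of tin_right in the frame of tray above 0.012 m).
6. right tin, held at least 22 mm clear above its bay, is swung more than 12 mm back of the bay's middle (moving at over 5 cm/s) (height (world z) of tin_right above 0.03 m and contact force between the fingers and tin_right above 1 N and linear speed of tin_right above 0.05 m/s and y of tin_right in the frame of tray between -0.18 and -0.06 m and x of tin_right in the frame of tray below -0.012 m).
At the end, for the whole second after the job is handed in: The tin with the loose ball is held in the fingers, its underside 10 to 26 cm above the table, its centre within 45 mm of the coaster's centre, upright within 0.2 rad and still; the other two tins stand upright and untouched by the fingers in their bays, within 50 mm of where they began (((distance between bearing_c0 and tin_left below 0.07 m and contact force between the fingers and tin_left above 1 N and horizontal distance between tin_left and coaster below 0.045 m and height (world z) of tin_left between 0.1 and 0.26 m and angle between tin_left's own z axis and vertical below 0.2 rad and linear speed of tin_left below 0.03 m/s and distance of each of tin_mid, tin_right from where it was at the start of the episode below 0.05 m and angle between each of tin_mid, tin_right's own z axis and vertical below 0.1 rad and linear speed of each of tin_mid, tin_right below 0.02 m/s and contact force between the fingers and tin_mid below 0.5 N and contact force between the fingers and tin_right below 0.5 N) or (distance between bearing_c0 and tin_mid below 0.07 m and contact force between the fingers and tin_mid above 1 N and horizontal distance between tin_mid and coaster below 0.045 m and height (world z) of tin_mid between 0.1 and 0.26 m and angle between tin_mid's own z axis and vertical below 0.2 rad and linear speed of tin_mid below 0.03 m/s and distance of each of tin_left, tin_right from where it was at the start of the episode below 0.05 m and angle between each of tin_left, tin_right's own z axis and vertical below 0.1 rad and linear speed of each of tin_left, tin_right below 0.02 m/s and contact force between the fingers and tin_left below 0.5 N and contact force between the fingers and tin_right below 0.5 N) or (distance between bearing_c0 and tin_right below 0.07 m and contact force between the fingers and tin_right above 1 N and horizontal distance between tin_right and coaster below 0.045 m and height (world z) of tin_right between 0.1 and 0.26 m and angle between tin_right's own z axis and vertical below 0.2 rad and linear speed of tin_right below 0.03 m/s and distance of each of tin_left, tin_mid from where it was at the start of the episode below 0.05 m and angle between each of tin_left, tin_mid's own z axis and vertical below 0.1 rad and linear speed of each of tin_left, tin_mid below 0.02 m/s and contact force between the fingers and tin_left below 0.5 N and contact force between the fingers and tin_mid below 0.5 N))); the arm keeps its last pose, push and grip.
It fails at once if amber ink bottle moved by more than 3 cm (distance of amber_ink from where it was at the start of the episode above 0.03 m).
It fails at once if blue ink bottle moved by more than 3 cm (distance of blue_ink from where it was at the start of the episode above 0.03 m).
It fails at once if glue stick moved by more than 3 cm (distance of glue_stick from where it was at the start of the episode above 0.03 m).
It also fails if it takes over 72 s, if anything falls off the work surface, if the arm or the gripper's body presses on something with over 40 N, if the wrist force passes 120 N, or if a joint passes its speed limit or range.

## Working session

There is one attempt and no reset: what is moved stays moved. The work goes in short steps, Python scripts to look and compute and a tool call to move; the robot and the scene stay as the last step left them, time stands still between calls to the robot, and variables do not carry over. Pictures are saved under pics/ and viewed, at most 10 in all, crops included, and the job is handed in when it is done.

Besides the shell and the picture viewer there is one more tool, called after "Emit:" as a command line: name --argument value ..., lists and objects as JSON in quotes. move_arm: Moves the arm, as the interface text tells. Its arguments: {"type":"object","properties":{"targets":{"type":"array"},"squeeze":{"type":"number"}},"required":["targets"]}

```bash
mkdir -p pics; python3 - <<'E'
from station import env
import cv2,numpy as np
for n in("scene","top"):
    cv2.imwrite(f"pics/{n}0.png",env.get_image(n)[:,:,::-1])
    c=env.get_calibration(n);print(n,np.round(c["K"],1).tolist(),np.round(c["R"],3).tolist(),np.round(c["t"],3))
o=env.get_obs();print({k:np.round(v,3) for k,v in o.items()},env.grip_depth)
E
```

```text
scene [[384.3, 0.0, 254.2], [0.0, 384.3, 188.0], [0.0, 0.0, 1.0]] [[-0.833, -0.553, -0.012], [-0.331, 0.516, -0.79], [0.443, -0.654, -0.613]] [0.481 0.247 0.973]
top [[379.9, 0.0, 252.2], [0.0, 379.9, 191.2], [0.0, 0.0, 1.0]] [[0.17, -0.985, 0.001], [-0.965, -0.167, -0.204], [0.202, 0.034, -0.979]] [-0.124  0.603  1.022]
{'time': np.float64(0.1), 'joint_pos': array([ 1.217,  0.629,  0.038,  1.518, -0.027,  0.996, -0.02 ]), 'qd': array([ 0.   , -0.   ,  0.001, -0.002, -0.   , -0.002,  0.   ]), 'effort': array([ 3.0000e-03, -5.5080e+01,  1.1470e+00, -1.8712e+01, -5.2000e-02,
        1.9000e-02,  0.0000e+00]), 'tool_pos': array([ 0.184, -0.623,  0.205]), 'eef_rot': array([-3.108, -0.45 ,  0.   ]), 'force': array([ 0.056,  0.185, -0.202]), 'moment': array([-0.004, -0.034,  0.04 ]), 'grasp_force': np.float64(0.0), 'grip_width': np.float64(0.094)} 0.0188
```

View pics/top0.png

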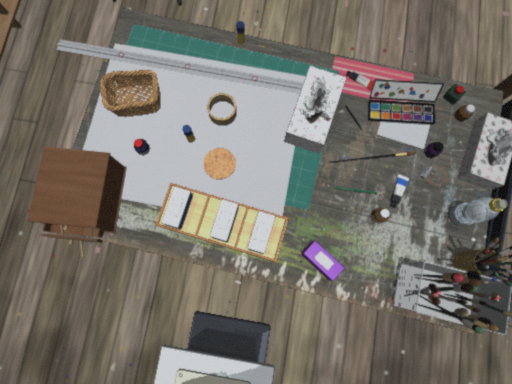

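View pics/scene0.png

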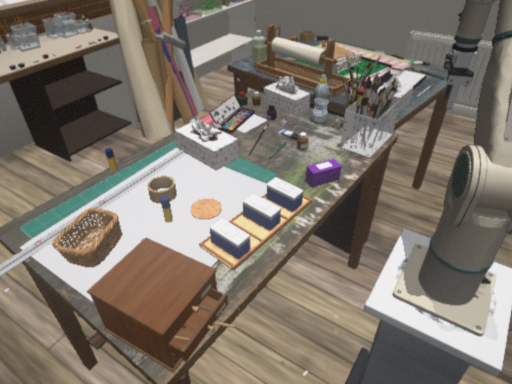

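The top view shows three white-labelled tins in the tray near (177,208), (223,220) and (260,231), and the cork coaster at (219,163). The ring at (222,108) is a roll of tape, and the purple look-alike is at (324,261). Next I'll enlarge both views.

```bash
python3 - <<'E'
import cv2,numpy as np
a=cv2.imread("pics/top0.png")[140:265,110:300];b=cv2.imread("pics/scene0.png")[160:270,190:320]
cv2.imwrite("pics/c1.png",cv2.resize(a,None,fx=4,fy=4,interpolation=cv2.INTER_CUBIC))
cv2.imwrite("pics/c2.png",cv2.resize(b,None,fx=5,fy=5,interpolation=cv2.INTER_CUBIC))
E
```

```text
(no output)
```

View pics/c1.png

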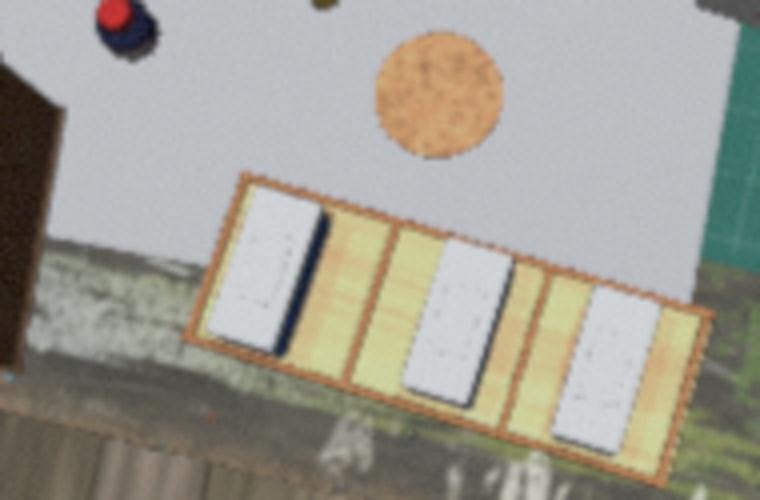

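View pics/c2.png

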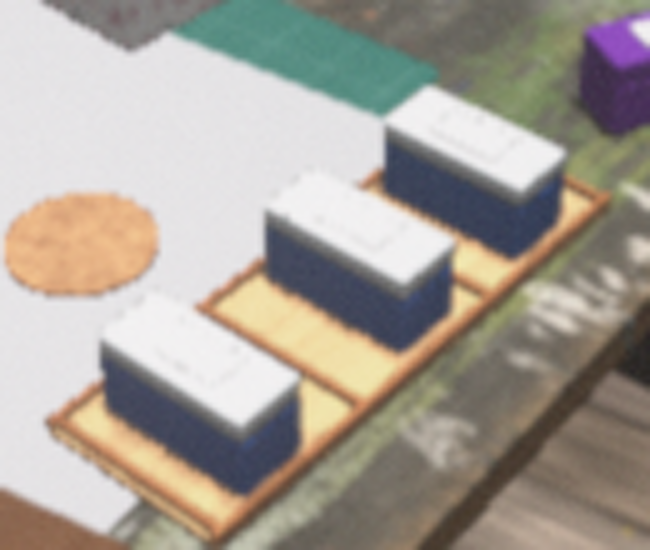

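The crops show three blue tins with white lids, one per bay: in c1 the lids centre at about (267,268), (458,321) and (605,369). The coaster is at (439,94), the blue ink at (125,25), and the purple look-alike is outside the tray. Next I'll convert these to world positions.

```bash
cat > h.py <<'E'
import numpy as np
from station import env
def plane(n,uv,z):
    c=env.get_calibration(n);R,t,K=map(np.array,(c["R"],c["t"],c["K"]))
    o=-R.T@t;d=R.T@np.linalg.solve(K,[uv[0],uv[1],1]);return o+d*(z-o[2])/d[2]
E
python3 - <<'E'
from h import *
c1=lambda p:((p[0]+.5)/4-.5+110,(p[1]+.5)/4-.5+140)
c2=lambda p:((p[0]+.5)/5-.5+190,(p[1]+.5)/5-.5+160)
def show(nm,cam,f,ps,z):
    P=np.array([plane(cam,f(p),z)[:2] for p in ps]);e=np.roll(P,-1,0)-P
    print(nm,cam,"ctr",P.mean(0).round(4),"sides",np.linalg.norm(e,axis=1).round(3),"ang",np.degrees(np.arctan2(e[:,1],e[:,0])).round(1));return P
show("tray","top",c1,[(243,173),(712,312),(661,485),(189,338)],.014)
show("L","top",c1,[(254,180),(328,207),(277,355),(207,332)],.068)
show("M","top",c1,[(445,236),(514,258),(468,406),(403,385)],.068)
show("R","top",c1,[(592,284),(660,304),(615,454),(552,434)],.068)
show("L","scene",c2,[(100,345),(150,295),(300,378),(245,430)],.068)
show("M","scene",c2,[(265,213),(315,170),(453,243),(403,292)],.068)
show("R","scene",c2,[(385,128),(430,87),(565,155),(517,193)],.068)
show("tray","scene",c2,[(50,422),(370,180),(610,200),(215,535)],.014)
print("coaster",plane("top",c1((439,94)),.008),plane("scene",c2((82,244)),.008))
print("dia",np.linalg.norm(plane("top",c1((375,94)),.008)-plane("top",c1((503,94)),.008)))
for nm,p in dict(cab=[(42,150),(125,160),(103,232),(30,222)]).items():
    for q in p: print(nm,plane("top",q,.2).round(3),plane("top",q,.0).round(3))
print("blue",plane("top",c1((118,15)),.06),"glue",plane("top",(187,130),.09))
E
```

```text
tray top ctr [0.5217 0.0541] sides [0.365 0.131 0.361 0.129] ang [-96.9 172.5  82.7  -5.6]
L top ctr [0.5338 0.183 ] sides [0.057 0.11  0.052 0.112] ang [-100.4  172.8   81.8   -4.7]
M top ctr [0.52   0.0436] sides [0.051 0.108 0.047 0.109] ang [-98.1 173.2  82.1  -4.8]
R top ctr [ 0.5046 -0.0633] sides [0.05  0.109 0.045 0.108] ang [-96.8 172.6  82.4  -5.1]
L scene ctr [0.5296 0.1934] sides [0.047 0.108 0.047 0.104] ang [-87.8 175.4  86.7  -4.8]
M scene ctr [0.5163 0.0536] sides [0.05  0.106 0.052 0.106] ang [-92.6 172.9  87.5  -8. ]
R scene ctr [ 0.502  -0.0562] sides [0.052 0.107 0.049 0.101] ang [-91.4 171.5  81.9  -6.6]
tray scene ctr [0.5211 0.0826] sides [0.282 0.155 0.364 0.127] ang [ -97.2 -154.8   82.3   -7.1]
coaster [0.6951853  0.09544823 0.008     ] [0.69205663 0.1009944  0.008     ]
dia 0.09752171936031756
cab [0.601 0.52  0.2  ] [0.645 0.645 0.   ]
cab [0.611 0.306 0.2  ] [0.658 0.384 0.   ]
cab [0.425 0.315 0.2  ] [0.431 0.396 0.   ]
cab [0.418 0.497 0.2  ] [0.423 0.617 0.   ]
blue [0.70023776 0.33192234 0.06      ] glue [0.75449293 0.19458894 0.09      ]
```

```bash
cat >> h.py <<'E'
from scipy.spatial.transform import Rotation as Ro
def go(xyz,yaw):
    o=env.get_obs();R=Ro.from_rotvec(o["eef_rot"])
    x=R.as_matrix()[:,0];T=Ro.from_euler("z",yaw,degrees=True)*Ro.from_rotvec([np.pi,0,0])
    print("t",round(o["time"],2),"pos",o["tool_pos"].round(4),"yaw",np.degrees(np.arctan2(x[1],x[0])).round(2),"w",round(o["grip_width"],4))
    print(" shift after turn, cm",(T.inv().apply(np.array(xyz)-o["tool_pos"])*100).round(2),"turn deg",np.degrees((R.inv()*T).as_rotvec()).round(2))
E
python3 - <<'E'
from h import *
def tri(a,b):
    A=[];bb=[]
    for n,(u,v) in(("top",a),("scene",b)):
        c=env.get_calibration(n);P=c["K"]@np.c_[c["R"],c["t"]]
        A+=[u*P[2]-P[0],v*P[2]-P[1]]
    A=np.array(A);return np.linalg.lstsq(A[:,:3],-A[:,3],rcond=None)[0].round(3)
print("cab",tri((125,163),(145,243)),tri((103,233),(217,263)))
print("tinLctr",tri((176.6,206.9),(229.6,232.3)),"M",tri((224.2,220.2),(261.7,205.8)),"R",tri((261,232),(284.7,188)))
for p in[(400,265),(512,290),(490,250),(475,210)]: print(p,plane("top",p,.2).round(3),plane("top",p,0).round(3))
go((.36,-.2,.3),-6.5); go((.532,.187,.2),-6.5)
E
```

```text
cab [0.645 0.358 0.094] [0.434 0.344 0.142]
tinLctr [0.535 0.185 0.056] M [0.52  0.044 0.057] R [ 0.504 -0.064  0.06 ]
(400, 265) [ 0.469 -0.403  0.2  ] [ 0.485 -0.478  0.   ]
(512, 290) [ 0.456 -0.669  0.2  ] [ 0.469 -0.801  0.   ]
(490, 250) [ 0.542 -0.614  0.2  ] [ 0.573 -0.734  0.   ]
(475, 210) [ 0.633 -0.573  0.2  ] [ 0.685 -0.685  0.   ]
t 0.1 pos [ 0.1844 -0.6227  0.2047] yaw 16.49 w 0.094
 shift after turn, cm [ 12.67 -43.99  -9.53] turn deg [-9.000e-02  2.000e-02  2.299e+01]
t 0.1 pos [ 0.1844 -0.6227  0.2047] yaw 16.49 w 0.094
 shift after turn, cm [ 25.37 -84.39   0.47] turn deg [-9.000e-02  2.000e-02  2.299e+01]
```

Emit:
move_arm --targets '[[9.4, [2.0, -2.6, -1.2], [0, 0, 0]], [9.4, [2.4, -3.0, -1.2], [0, 0, 0]], [9.4, [2.4, -3.0, -1.2], [0, 0, 0]], [9.4, [2.4, -3.0, -1.2], [0, 0, 0]], [9.4, [2.4, -3.0, -1.2], [0, 0, 0]], [9.4, [2.4, -3.0, -1.2], [0, 0, 0]], [9.4, [2.4, -3.0, -1.2], [0, 0, 0]], [9.4, [2.4, -3.0, -1.2], [0, 0, 0]]]'

```text
time: 0.77
tool_pos: [0.2979, -0.3416, 0.3018]
eef_rot: [-3.109, -0.45, 0.0]
force: [0.6, 0.2, -0.1]
grip_width: 0.0941
grasp_force: 0.0
```

Emit:
move_arm --targets '[[9.4, [2.4, -3.0, 0], [0, 0, 0]], [9.4, [2.4, -3.0, 0], [0, 0, 0]], [9.4, [2.4, -3.0, 0], [0, 0, 0]], [9.4, [2.4, -3.0, 0], [0, 0, 0]], [9.4, [0, 0, 0], [0, 0, 5.75]], [9.4, [0, 0, 0], [0, 0, 5.75]], [9.4, [0, 0, 0], [0, 0, 5.75]], [9.4, [0, 0, 0], [0, 0, 5.75]]]'

```text
time: 1.43
tool_pos: [0.3556, -0.2009, 0.3013]
eef_rot: [-3.136, 0.185, 0.001]
force: [-0.6, -0.5, 0.9]
grip_width: 0.0942
grasp_force: 0.0
```

```bash
python3 -c "
from h import *
go((.533,.186,.2),-6.5)"
```

```text
t 1.43 pos [ 0.3556 -0.2009  0.3013] yaw -6.75 w 0.0942
 shift after turn, cm [ 13.24 -40.45  10.13] turn deg [-0.01  0.03 -0.25]
```

Emit:
move_arm --targets '[[9.4, [1.1, -3.37, 0.8], [0, 0, 0]], [9.4, [1.1, -3.37, 0.8], [0, 0, 0]], [9.4, [1.1, -3.37, 0.8], [0, 0, 0]], [9.4, [1.1, -3.37, 0.8], [0, 0, 0]], [9.4, [1.1, -3.37, 0.8], [0, 0, 0]], [9.4, [1.1, -3.37, 0.8], [0, 0, 0]], [9.4, [1.1, -3.37, 0.8], [0, 0, 0]], [9.4, [1.1, -3.37, 0.8], [0, 0, 0]]]'

```text
time: 2.1
tool_pos: [0.474, 0.0581, 0.2369]
eef_rot: [3.136, -0.179, -0.001]
force: [0.0, -1.5, -0.3]
grip_width: 0.094
grasp_force: 0.0
```

Emit:
move_arm --targets '[[9.4, [1.1, -3.37, 0.8], [0, 0, 0]], [9.4, [1.1, -3.37, 0.8], [0, 0, 0]], [9.4, [1.1, -3.37, 0.8], [0, 0, 0]], [9.4, [1.1, -3.37, 0.8], [0, 0, 0]], [9.4, [0, 0, 0.5], [0, 0, 0]], [9.4, [0, 0, 0], [0, 0, 0]], [9.4, [0, 0, 0], [0, 0, 0]], [9.4, [0, 0, 0], [0, 0, 0]]]'

```text
time: 2.77
tool_pos: [0.5326, 0.1838, 0.2006]
eef_rot: [3.135, -0.181, -0.001]
force: [-0.6, -0.3, 0.2]
grip_width: 0.0938
grasp_force: 0.0
```

```bash
python3 - <<'E'
from h import *
import cv2
a=cv2.cvtColor(env.get_image("top"),4)[130:260,120:300];b=cv2.cvtColor(env.get_image("scene"),4)[140:270,180:320]
a=cv2.resize(a,(415,300),interpolation=2);b=cv2.resize(b,(323,300),interpolation=2)
cv2.imwrite("pics/d1.png",np.hstack([a,b]))
go((.533,.186,.03),-6.5)
E
```

```text
t 2.87 pos [0.5329 0.184  0.201 ] yaw -6.63 w 0.0941
 shift after turn, cm [-0.02 -0.2  17.1 ] turn deg [ 0.03 -0.04 -0.13]
```

View pics/d1.png

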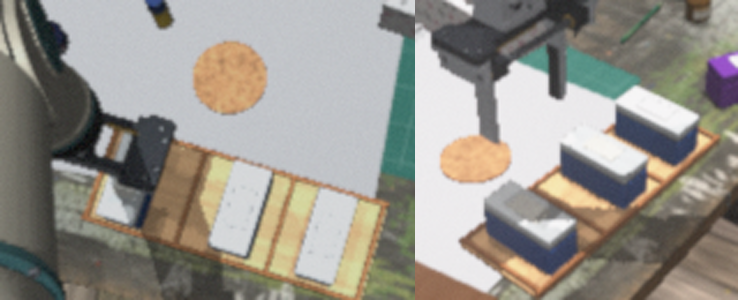

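Emit:
move_arm --targets '[[9.4, [0, -0.2, 2.5], [0, 0, 0]], [9.4, [0, 0, 3.5], [0, 0, 0]], [9.4, [0, 0, 3.5], [0, 0, 0]], [9.4, [0, 0, 3.0], [0, 0, 0]], [9.4, [0, 0, 2.5], [0, 0, 0]], [9.4, [0, 0, 1.8], [0, 0, 0]], [9.4, [0, 0, 1.1], [0, 0, 0]], [9.4, [0, 0, 0], [0, 0, 0]]]'

```text
time: 3.53
tool_pos: [0.5319, 0.1862, 0.0199]
eef_rot: [3.135, -0.18, -0.004]
force: [-0.0, 0.5, -0.2]
grip_width: 0.0941
grasp_force: 0.0
```

Emit:
move_arm --targets '[[4, [0, 0, 0], [0, 0, 0]], [4, [0, 0, 0], [0, 0, 0]], [4, [0, 0, 0], [0, 0, 0]], [4, [0, 0, 0], [0, 0, 0]], [4, [0, 0, 0], [0, 0, 0]], [4, [0, 0, 0], [0, 0, 0]], [4, [0, 0, 0], [0, 0, 0]], [4, [0, 0, 0], [0, 0, 0]]]' --squeeze 45

```text
time: 4.2
tool_pos: [0.5333, 0.1877, 0.0218]
eef_rot: [-3.136, 0.178, -0.001]
force: [-0.3, -0.2, 2.4]
grip_width: 0.0499
grasp_force: 45.0
```

Emit:
move_arm --targets '[[4, [0, 0, -1.5], [0, 0, 0]], [4, [0, 0, -2], [0, 0, 0]], [4, [0, 0, -2], [0, 0, 0]], [4, [0, 0, -1.5], [0, 0, 0]], [4, [0, 0, -1], [0, 0, 0]], [4, [0, 0, 0], [0, 0, 0]], [4, [0, 0, 0], [0, 0, 0]], [4, [0, 0, 0], [0, 0, 0]]]'

```text
time: 4.87
tool_pos: [0.5322, 0.187, 0.1004]
eef_rot: [3.136, -0.178, -0.003]
force: [-1.0, -0.3, -3.9]
grip_width: 0.0494
grasp_force: 45.0
```

```bash
cat >> h.py <<'E'
def feel(tag,n=6):
    F=[]
    for i in range(n):
        o=env.get_obs();F.append(np.r_[o["force"],Ro.from_rotvec(o["eef_rot"]).inv().apply(o["moment"]),o["effort"][5],o["time"]]);env.get_image("top")
    F=np.array(F);print(tag,"F world",F[:,:3].mean(0).round(2),"M tool",F[:,3:6].mean(0).round(3),"sd",F[:,3:6].std(0).round(3),"eff6",F[:,6].mean().round(3))
E
python3 -c "
from h import *
feel('L still');go((.533,.186,.092),-6.5)"
```

```text
L still F world [-0.43 -0.21 -3.61] M tool [ 0.017 -0.001 -0.008] sd [0.036 0.017 0.037] eff6 -0.07
t 5.17 pos [0.5327 0.1874 0.1009] yaw -6.51 w 0.0499
 shift after turn, cm [0.04 0.14 0.89] turn deg [ 0.02  0.05 -0.01]
```

Emit:
move_arm --targets '[[4, [4, 0, 0], [0, 0, 0]], [4, [0, 0, 0], [0, 0, 0]], [4, [-4, 0, 0], [0, 0, 0]], [4, [-4, 0, 0], [0, 0, 0]], [4, [0, 0, 0], [0, 0, 0]], [4, [4, 0, 0], [0, 0, 0]], [4, [4, 0, 0], [0, 0, 0]], [4, [0, 0, 0], [0, 0, 0]]]'

```text
time: 5.83
tool_pos: [0.5828, 0.1811, 0.1024]
eef_rot: [-3.134, 0.186, -0.019]
force: [2.3, -0.8, -2.6]
grip_width: 0.0499
grasp_force: 45.0
```

```bash
python3 -c "
from h import *
feel('L fwd end');go((.533,.186,.092),-6.5)"
```

```text
L fwd end F world [ 0.39 -0.44 -3.46] M tool [ 0.035 -0.016 -0.004] sd [0.022 0.133 0.012] eff6 -0.09
t 6.13 pos [0.5713 0.1833 0.1012] yaw -6.45 w 0.0498
 shift after turn, cm [-3.84  0.17  0.92] turn deg [0.02 0.09 0.05]
```

Emit:
move_arm --targets '[[4, [-4, 0, 0], [0, 0, 0]], [4, [-4, 0, 0], [0, 0, 0]], [4, [0, 0, 0], [0, 0, 0]], [4, [4, 0, 0], [0, 0, 0]], [4, [4, 0, 0], [0, 0, 0]], [4, [0, 0, 0], [0, 0, 0]], [4, [-4, 0, 0], [0, 0, 0]], [4, [-4, 0, 0], [0, 0, 0]]]'

```text
time: 6.8
tool_pos: [0.4942, 0.1917, 0.1013]
eef_rot: [-3.135, 0.184, -0.003]
force: [-1.5, 0.6, -4.1]
grip_width: 0.0499
grasp_force: 45.0
```

```bash
python3 -c "
from h import *
feel('L back end');go((.533,.186,.092),-6.5)"
```

```text
L back end F world [-1.35  0.09 -3.49] M tool [ 0.015 -0.179  0.017] sd [0.079 0.459 0.022] eff6 -0.645
t 7.1 pos [0.4944 0.1924 0.102 ] yaw -6.5 w 0.0497
 shift after turn, cm [3.91 0.2  1.  ] turn deg [-0.05 -0.12  0.  ]
```

```bash
python3 -c "
from h import *
feel('L back settled')"
```

```text
L back settled F world [ 0.16 -0.16 -3.3 ] M tool [ 0.023 -0.011 -0.005] sd [0.027 0.018 0.023] eff6 -0.053
```

Emit:
move_arm --targets '[[4, [2, 0, 0], [0, 0, 0]], [4, [1.9, 0, 0], [0, 7, 0]], [4, [0, 0, 0], [0, 7, 0]], [4, [0, 0, 0], [0, 0, 0]], [4, [0, 0, 0], [0, 0, 0]], [4, [0, 0, 0], [0, 0, 0]], [4, [0, 0, 0], [0, -7, 0]], [4, [0, 0, 0], [0, -7, 0]]]'

```text
time: 8.07
tool_pos: [0.5297, 0.1901, 0.1018]
eef_rot: [3.136, -0.168, 0.006]
force: [1.5, 0.1, -4.6]
grip_width: 0.0501
grasp_force: 45.0
```

```bash
python3 -c "
from h import *
feel('x',4);feel('L after +tilt',10)"
```

```text
x F world [ 3.14 -0.62 -4.1 ] M tool [0.019 0.328 0.009] sd [0.091 0.408 0.019] eff6 0.199
L after +tilt F world [-0.22  0.17 -3.43] M tool [ 0.04  -0.067 -0.007] sd [0.041 0.04  0.03 ] eff6 -0.121
```

Emit:
move_arm --targets '[[4, [0, 0, 0], [0, -7, 0]], [4, [0, 0, 0], [0, -7, 0]], [4, [0, 0, 0], [0, 0, 0]], [4, [0, 0, 0], [0, 0, 0]], [4, [0, 0, 0], [0, 0, 0]], [4, [0, 0, 0], [0, 7, 0]], [4, [0, 0, 0], [0, 7, 0]], [4, [0, 0, 0], [0, 0, 0]]]'

```text
time: 9.43
tool_pos: [0.5219, 0.1882, 0.1005]
eef_rot: [3.131, -0.166, 0.009]
force: [-2.6, -0.0, -4.3]
grip_width: 0.0496
grasp_force: 45.0
```

```bash
python3 -c "
from h import *
feel('x',4);feel('L after -tilt',10);go((.533,.187,.101),-6.5)"
```

```text
x F world [-0.52  0.21 -3.6 ] M tool [ 0.034 -0.063 -0.029] sd [0.051 0.162 0.051] eff6 -0.827
L after -tilt F world [ 0.01  0.03 -3.71] M tool [ 0.023 -0.012  0.001] sd [0.026 0.034 0.027] eff6 -0.082
t 10.13 pos [0.5325 0.1869 0.1005] yaw -6.58 w 0.05
 shift after turn, cm [ 0.05 -0.01 -0.05] turn deg [ 0.15 -0.63 -0.08]
```

```bash
python3 -c "
from h import *
feel('L after -tilt again',10)"
```

```text
L after -tilt again F world [-0.26 -0.14 -3.13] M tool [ 0.049 -0.049 -0.   ] sd [0.025 0.028 0.029] eff6 -0.102
```

Emit:
move_arm --targets '[[4, [0, 0, 0], [0, 5, 0]], [4, [0, 0, 0], [0, 5, 0]], [4, [0, 0, 0], [0, 5, 0]], [4, [0, 0, 0], [0, 0, 0]], [4, [0, 0, 0], [0, 0, 0]], [4, [0, 0, 0], [0, -5, 0]], [4, [0, 0, 0], [0, -5, 0]], [4, [0, 0, 0], [0, -5, 0]]]'

```text
time: 11.3
tool_pos: [0.5339, 0.1883, 0.1027]
eef_rot: [-3.134, 0.179, -0.011]
force: [0.6, -0.8, -4.7]
grip_width: 0.0496
grasp_force: 45.0
```

Emit:
move_arm --targets '[[4, [0, 0, 0], [0, 0, 0]], [4, [0, 0, 0], [0, 0, 0]], [4, [0, 0, 0], [0, 0, 0]], [4, [0, 0, 0], [0, 0, 0]], [4, [0, 0, 0], [0, 0, 0]], [4, [0, 0, 0], [0, 0, 0]], [4, [0, 0, 0], [0, 0, 0]], [4, [0, 0, 0], [0, 0, 0]]]'

```text
time: 11.97
tool_pos: [0.532, 0.1875, 0.1008]
eef_rot: [3.133, -0.178, 0.018]
force: [0.4, 0.4, -3.4]
grip_width: 0.0501
grasp_force: 45.0
```

```bash
python3 -c "
from h import *
feel('L after +tilt',10);go((.533,.187,.101),-6.5)"
```

```text
L after +tilt F world [-0.07 -0.16 -3.28] M tool [ 0.042 -0.026  0.013] sd [0.025 0.037 0.02 ] eff6 -0.101
t 12.47 pos [0.5324 0.187  0.1006] yaw -6.56 w 0.0495
 shift after turn, cm [ 0.06 -0.01 -0.04] turn deg [ 0.16 -0.64 -0.06]
```

Emit:
move_arm --targets '[[4, [0, 0, 2], [0, -0.6, 0]], [4, [0, 0, 2], [0, 0, 0]], [4, [0, 0, 1.8], [0, 0, 0]], [4, [0, 0, 1.2], [0, 0, 0]], [4, [0, 0, 0.6], [0, 0, 0]], [4, [0, 0, 0.25], [0, 0, 0]], [4, [0, 0, 0], [0, 0, 0]], [4, [0, 0, 0], [0, 0, 0]]]'

```text
time: 13.13
tool_pos: [0.5334, 0.1872, 0.0228]
eef_rot: [3.135, -0.18, 0.003]
force: [0.2, -0.5, -3.7]
grip_width: 0.0497
grasp_force: 45.0
```

Emit:
move_arm --targets '[[9.4, [0, 0, 0], [0, 0, 0]], [9.4, [0, 0, 0], [0, 0, 0]], [9.4, [0, 0, 0], [0, 0, 0]], [9.4, [0, 0, 0], [0, 0, 0]], [9.4, [0, 0, -2], [0, 0, 0]], [9.4, [0, 0, -3], [0, 0, 0]], [9.4, [0, 0, -3], [0, 0, 0]], [9.4, [0, 0, -2.5], [0, 0, 0]]]'

```text
time: 13.8
tool_pos: [0.533, 0.1874, 0.1291]
eef_rot: [3.134, -0.179, 0.003]
force: [0.3, 0.2, 0.0]
grip_width: 0.0935
grasp_force: 0.0
```

Emit:
move_arm --targets '[[9.4, [0, 2, 0], [0, 0, 0]], [9.4, [0, 3, 0], [0, 0, 0]], [9.4, [0.2, 3, 0], [0, 0, 0]], [9.4, [0, 3, 0], [0, 0, 0]], [9.4, [0, 2, 0], [0, 0, 0]], [9.4, [0, 1, 0], [0, 0, 0]], [9.4, [0, 0, 0], [0, 0, 0]], [9.4, [0, 0, 0], [0, 0, 0]]]'

```text
time: 14.47
tool_pos: [0.519, 0.0486, 0.1278]
eef_rot: [3.135, -0.18, 0.002]
force: [-0.0, 1.1, 0.1]
grip_width: 0.0937
grasp_force: 0.0
```

```bash
python3 - <<'E'
from h import *
import cv2
a=cv2.cvtColor(env.get_image("top"),4)[130:260,120:300];b=cv2.cvtColor(env.get_image("scene"),4)[140:270,180:320]
a=cv2.resize(a,(415,300),interpolation=2);b=cv2.resize(b,(323,300),interpolation=2)
cv2.imwrite("pics/d2.png",np.hstack([a,b]))
go((.519,.048,.022),-6.5)
E
```

```text
t 14.57 pos [0.519  0.05   0.1277] yaw -6.42 w 0.0938
 shift after turn, cm [ 0.02  0.2  10.57] turn deg [ 0.06 -0.08  0.08]
```

View pics/d2.png

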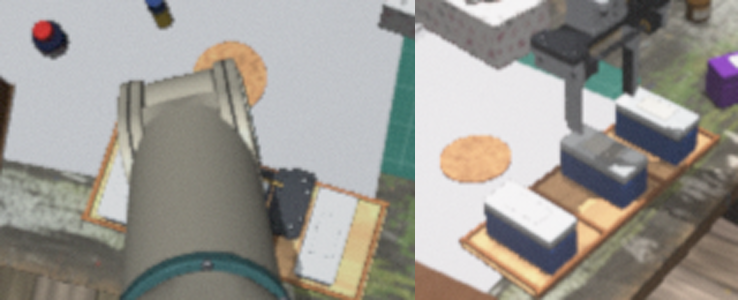

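The left tin is back upright in its bay and the gripper is over the middle tin, so I'll take that one now.

Emit:
move_arm --targets '[[9.4, [0, 0.1, 2], [0, 0, 0]], [9.4, [0, 0, 2.8], [0, 0, 0]], [9.4, [0, 0, 2.6], [0, 0, 0]], [9.4, [0, 0, 1.8], [0, 0, 0]], [9.4, [0, 0, 1], [0, 0, 0]], [9.4, [0, 0, 0.4], [0, 0, 0]], [9.4, [0, 0, 0], [0, 0, 0]], [4, [0, 0, 0], [0, 0, 0]]]'

```text
time: 15.23
tool_pos: [0.5192, 0.0473, 0.0221]
eef_rot: [3.134, -0.178, 0.003]
force: [0.4, -0.2, -0.3]
grip_width: 0.0902
grasp_force: 0.0
```

Emit:
move_arm --targets '[[4, [0, 0, 0], [0, 0, 0]], [4, [0, 0, 0], [0, 0, 0]], [4, [0, 0, 0], [0, 0, 0]], [4, [0, 0, 0], [0, 0, 0]], [4, [0, 0, 0], [0, 0, 0]], [4, [0, 0, 0], [0, 0, 0]], [4, [0, 0, 0], [0, 0, 0]], [4, [0, 0, 0], [0, 0, 0]]]'

```text
time: 15.9
tool_pos: [0.5187, 0.0466, 0.0217]
eef_rot: [3.134, -0.18, 0.002]
force: [-0.3, -0.2, 3.4]
grip_width: 0.0499
grasp_force: 45.0
```

Emit:
move_arm --targets '[[4, [0, 0, -1.5], [0, 0, 0]], [4, [0, 0, -2], [0, 0, 0]], [4, [0, 0, -2], [0, 0, 0]], [4, [0, 0, -1.5], [0, 0, 0]], [4, [0, 0, -1], [0, 0, 0]], [4, [0, 0, 0], [0, 0, 0]], [4, [0, 0, 0], [0, 0, 0]], [4, [0, 0, 0], [0, 0, 0]]]'

```text
time: 16.57
tool_pos: [0.5176, 0.0464, 0.1005]
eef_rot: [3.133, -0.18, -0.002]
force: [-0.2, -0.9, -3.5]
grip_width: 0.0497
grasp_force: 45.0
```

```bash
python3 -c "
from h import *
feel('M still',6);go((.519,.048,.1),-6.5)"
```

```text
M still F world [-0.04 -0.08 -3.15] M tool [ 0.023 -0.02   0.   ] sd [0.031 0.03  0.032] eff6 -0.073
t 16.87 pos [0.5182 0.0468 0.101 ] yaw -6.55 w 0.0495
 shift after turn, cm [ 0.07 -0.13  0.1 ] turn deg [ 0.16  0.01 -0.05]
```

Emit:
move_arm --targets '[[4, [4, 0, 0], [0, 0, 0]], [4, [0, 0, 0], [0, 0, 0]], [4, [-4, 0, 0], [0, 0, 0]], [4, [-4, 0, 0], [0, 0, 0]], [4, [0, 0, 0], [0, 0, 0]], [4, [4, 0, 0], [0, 0, 0]], [4, [4, 0, 0], [0, 0, 0]], [4, [0, 0, 0], [0, 0, 0]]]'

```text
time: 17.53
tool_pos: [0.5683, 0.0414, 0.1026]
eef_rot: [3.136, -0.184, 0.021]
force: [2.1, 0.1, -2.6]
grip_width: 0.0499
grasp_force: 45.0
```

```bash
python3 -c "
from h import *
feel('x',6);feel('M fwd end',6)"
```

```text
x F world [-0.19 -0.08 -3.22] M tool [ 0.031 -0.044  0.024] sd [0.042 0.095 0.031] eff6 -0.08
M fwd end F world [-0.05  0.17 -3.01] M tool [ 0.033 -0.015 -0.007] sd [0.03  0.037 0.025] eff6 -0.068
```

Emit:
move_arm --targets '[[4, [-4, 0, 0], [0, 0, 0]], [4, [-4, 0, 0], [0, 0, 0]], [4, [0, 0, 0], [0, 0, 0]], [4, [4, 0, 0], [0, 0, 0]], [4, [4, 0, 0], [0, 0, 0]], [4, [0, 0, 0], [0, 0, 0]], [4, [-4, 0, 0], [0, 0, 0]], [4, [-4, 0, 0], [0, 0, 0]]]'

```text
time: 18.8
tool_pos: [0.4804, 0.0514, 0.1013]
eef_rot: [3.135, -0.184, 0.005]
force: [-1.7, 0.6, -3.2]
grip_width: 0.0498
grasp_force: 45.0
```

```bash
python3 -c "
from h import *
feel('x',6);feel('M back end',6)"
```

```text
x F world [-1.71  0.19 -3.34] M tool [ 0.002 -0.202  0.026] sd [0.083 0.477 0.013] eff6 -0.796
M back end F world [ 0.17 -0.06 -3.49] M tool [ 0.022 -0.009 -0.005] sd [0.024 0.034 0.034] eff6 -0.056
```

Emit:
move_arm --targets '[[4, [2, 0, 0], [0, 0, 0]], [4, [1.9, 0, 0], [0, 5, 0]], [4, [0, 0, 0], [0, 5, 0]], [4, [0, 0, 0], [0, 5, 0]], [4, [0, 0, 0], [0, 0, 0]], [4, [0, 0, 0], [0, 0, 0]], [4, [0, 0, 0], [0, -5, 0]], [4, [0, 0, 0], [0, -5, 0]]]'

```text
time: 20.07
tool_pos: [0.5168, 0.0442, 0.102]
eef_rot: [3.123, -0.179, 0.04]
force: [2.2, -0.5, -3.4]
grip_width: 0.0496
grasp_force: 45.0
```

Emit:
move_arm --targets '[[4, [0, 0, 0], [0, -5, 0]], [4, [0, 0, 0], [0, 0, 0]], [4, [0, 0, 0], [0, 0, 0]], [4, [0, 0, 0], [0, 0, 0]], [4, [0, 0, 0], [0, 0, 0]], [4, [0, 0, 0], [0, 0, 0]], [4, [0, 0, 0], [0, 0, 0]], [4, [0, 0, 0], [0, 0, 0]]]'

```text
time: 20.73
tool_pos: [0.5176, 0.0425, 0.1015]
eef_rot: [3.123, -0.185, -0.086]
force: [0.8, 0.2, -3.0]
grip_width: 0.0496
grasp_force: 45.0
```

```bash
python3 -c "
from h import *
feel('M after +tilt',10)"
```

```text
M after +tilt F world [ 0.22  0.1  -3.33] M tool [0.065 0.077 0.006] sd [0.028 0.019 0.03 ] eff6 0.21
```

Emit:
move_arm --targets '[[4, [0, 0, 0], [0, -5, 0]], [4, [0, 0, 0], [0, -5, 0]], [4, [0, 0, 0], [0, -5, 0]], [4, [0, 0, 0], [0, 0, 0]], [4, [0, 0, 0], [0, 0, 0]], [4, [0, 0, 0], [0, 5, 0]], [4, [0, 0, 0], [0, 5, 0]], [4, [0, 0, 0], [0, 5, 0]]]'

```text
time: 21.9
tool_pos: [0.5171, 0.0428, 0.1017]
eef_rot: [3.125, -0.185, -0.079]
force: [0.5, -0.7, -4.1]
grip_width: 0.05
grasp_force: 45.0
```

Emit:
move_arm --targets '[[4, [0, 0, 0], [0, 0, 0]], [4, [0, 0, 0], [0, 0, 0]], [4, [0, 0, 0], [0, 0, 0]], [4, [0, 0, 0], [0, 0, 0]], [4, [0, 0, 0], [0, 0, 0]], [4, [0, 0, 0], [0, 0, 0]], [4, [0, 0, 0], [0, 0, 0]], [4, [0, 0, 0], [0, 0, 0]]]'

```text
time: 22.57
tool_pos: [0.5181, 0.0421, 0.1009]
eef_rot: [3.123, -0.187, -0.088]
force: [-1.4, -0.4, -3.6]
grip_width: 0.0497
grasp_force: 45.0
```

```bash
python3 -c "
from h import *
feel('M after -tilt',10);go((.5187,.0466,.022),-6.5)"
```

```text
M after -tilt F world [ 0.17 -0.25 -3.18] M tool [ 0.055  0.071 -0.007] sd [0.018 0.035 0.027] eff6 0.213
t 23.07 pos [0.5179 0.0421 0.1012] yaw -6.84 w 0.0499
 shift after turn, cm [ 0.03 -0.45  7.92] turn deg [ 0.84  3.14 -0.32]
```

Emit:
move_arm --targets '[[4, [0, -0.2, 0], [0.4, 1.6, -0.15]], [4, [0, -0.2, 0], [0.4, 1.5, -0.15]], [4, [0, 0, 2], [0, 0, 0]], [4, [0, 0, 2.3], [0, 0, 0]], [4, [0, 0, 1.8], [0, 0, 0]], [4, [0, 0, 1], [0, 0, 0]], [4, [0, 0, 0.4], [0, 0, 0]], [4, [0, 0, 0], [0, 0, 0]]]'

```text
time: 23.73
tool_pos: [0.518, 0.0462, 0.0256]
eef_rot: [3.136, -0.178, -0.003]
force: [0.3, 0.9, -3.2]
grip_width: 0.0499
grasp_force: 45.0
```

```bash
python3 -c "
from h import *
feel('x',4);go((.5187,.0466,.022),-6.5)"
```

```text
x F world [ 0.19  0.36 -3.01] M tool [ 0.039 -0.031 -0.007] sd [0.031 0.016 0.04 ] eff6 -0.084
t 23.93 pos [0.5192 0.0462 0.0271] yaw -6.53 w 0.05
 shift after turn, cm [-0.05 -0.03  0.51] turn deg [ 0.01 -0.06 -0.03]
```

Emit:
move_arm --targets '[[4, [0, 0, 0.3], [0, 0, 0]], [4, [0, 0, 0.15], [0, 0, 0]], [4, [0, 0, 0], [0, 0, 0]], [9.4, [0, 0, 0], [0, 0, 0]], [9.4, [0, 0, 0], [0, 0, 0]], [9.4, [0, 0, 0], [0, 0, 0]], [9.4, [0, 0, 0], [0, 0, 0]], [9.4, [0, 0, 0], [0, 0, 0]]]'

```text
time: 24.6
tool_pos: [0.5185, 0.0461, 0.0218]
eef_rot: [3.136, -0.179, -0.001]
force: [-0.2, 0.8, -0.2]
grip_width: 0.0799
grasp_force: 0.0
```

Emit:
move_arm --targets '[[9.4, [0, 0, -2], [0, 0, 0]], [9.4, [0, 0, -3], [0, 0, 0]], [9.4, [0, 0, -3], [0, 0, 0]], [9.4, [0, 1.5, -2], [0, 0, 0]], [9.4, [-0.1, 3, 0], [0, 0, 0]], [9.4, [-0.1, 3, 0], [0, 0, 0]], [9.4, [-0.1, 2.3, 0], [0, 0, 0]], [9.4, [0, 1, 0], [0, 0, 0]]]'

```text
time: 25.27
tool_pos: [0.5021, -0.0648, 0.1217]
eef_rot: [3.133, -0.186, -0.003]
force: [-0.7, -1.4, 0.1]
grip_width: 0.0937
grasp_force: 0.0
```

```bash
python3 - <<'E'
from h import *
import cv2
a=cv2.cvtColor(env.get_image("top"),4)[130:260,120:300];b=cv2.cvtColor(env.get_image("scene"),4)[140:270,180:320]
a=cv2.resize(a,(415,300),interpolation=2);b=cv2.resize(b,(323,300),interpolation=2)
cv2.imwrite("pics/d3.png",np.hstack([a,b]))
go((.504,-.0605,.022),-6.5)
E
```

```text
t 25.37 pos [ 0.5029 -0.0627  0.1216] yaw -6.74 w 0.0936
 shift after turn, cm [ 0.09 -0.23  9.96] turn deg [ 0.07  0.06 -0.24]
```

View pics/d3.png

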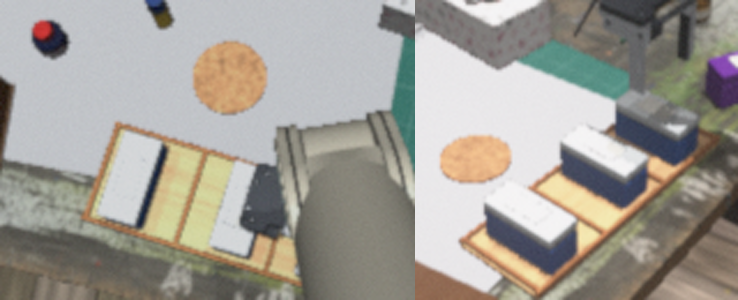

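The left and middle tins both stand upright in their bays, and the gripper is over the right tin. I'll grip and shake that one the same way, tilting more gently.

Emit:
move_arm --targets '[[9.4, [0.1, -0.1, 2], [0, 0, 0]], [9.4, [0, 0, 2.6], [0, 0, 0]], [9.4, [0, 0, 2.4], [0, 0, 0]], [9.4, [0, 0, 1.6], [0, 0, 0]], [9.4, [0, 0, 1], [0, 0, 0]], [9.4, [0, 0, 0.35], [0, 0, 0]], [9.4, [0, 0, 0], [0, 0, 0]], [4, [0, 0, 0], [0, 0, 0]]]'

```text
time: 26.03
tool_pos: [0.5049, -0.0591, 0.0228]
eef_rot: [3.136, -0.177, 0.001]
force: [-0.0, -0.1, -0.2]
grip_width: 0.0902
grasp_force: 0.0
```

Emit:
move_arm --targets '[[4, [0, 0, 0], [0, 0, 0]], [4, [0, 0, 0], [0, 0, 0]], [4, [0, 0, 0], [0, 0, 0]], [4, [0, 0, 0], [0, 0, 0]], [4, [0, 0, 0], [0, 0, 0]], [4, [0, 0, 0], [0, 0, 0]], [4, [0, 0, 0], [0, 0, 0]], [4, [0, 0, 0], [0, 0, 0]]]'

```text
time: 26.7
tool_pos: [0.5043, -0.0605, 0.0224]
eef_rot: [3.135, -0.179, -0.001]
force: [0.3, -1.7, 2.3]
grip_width: 0.0498
grasp_force: 45.0
```

Emit:
move_arm --targets '[[4, [0, 0, -1.5], [0, 0, 0]], [4, [0, 0, -2], [0, 0, 0]], [4, [0, 0, -2], [0, 0, 0]], [4, [0, 0, -1.5], [0, 0, 0]], [4, [0, 0, -1], [0, 0, 0]], [4, [0, 0, 0], [0, 0, 0]], [4, [0, 0, 0], [0, 0, 0]], [4, [0, 0, 0], [0, 0, 0]]]'

```text
time: 27.37
tool_pos: [0.5034, -0.0601, 0.1013]
eef_rot: [3.136, -0.179, -0.004]
force: [-0.0, 0.4, -3.8]
grip_width: 0.0497
grasp_force: 45.0
```

```bash
python3 -c "
from h import *
feel('R still',6);go((.504,-.0605,.1),-6.5)"
```

```text
R still F world [-0.32  0.28 -2.86] M tool [ 0.001 -0.018 -0.01 ] sd [0.011 0.025 0.034] eff6 -0.072
t 27.67 pos [ 0.5039 -0.0598  0.1017] yaw -6.51 w 0.0496
 shift after turn, cm [0.01 0.07 0.17] turn deg [ 0.03  0.1  -0.01]
```

Emit:
move_arm --targets '[[4, [4, 0, 0], [0, 0, 0]], [4, [0, 0, 0], [0, 0, 0]], [4, [-4, 0, 0], [0, 0, 0]], [4, [-4, 0, 0], [0, 0, 0]], [4, [0, 0, 0], [0, 0, 0]], [4, [4, 0, 0], [0, 0, 0]], [4, [4, 0, 0], [0, 0, 0]], [4, [0, 0, 0], [0, 0, 0]]]'

```text
time: 28.33
tool_pos: [0.5537, -0.065, 0.1032]
eef_rot: [-3.135, 0.181, -0.018]
force: [2.5, 0.8, -4.4]
grip_width: 0.0497
grasp_force: 45.0
```

```bash
python3 -c "
from h import *
feel('x',6);feel('R fwd end',6)"
```

```text
x F world [ 0.59  0.61 -3.36] M tool [0.077 0.016 0.011] sd [0.101 0.179 0.023] eff6 0.138
R fwd end F world [-0.25  0.07 -3.14] M tool [ 0.029 -0.065 -0.011] sd [0.039 0.014 0.029] eff6 -0.12
```

Emit:
move_arm --targets '[[4, [-4, 0, 0], [0, 0, 0]], [4, [-4, 0, 0], [0, 0, 0]], [4, [0, 0, 0], [0, 0, 0]], [4, [4, 0, 0], [0, 0, 0]], [4, [4, 0, 0], [0, 0, 0]], [4, [0, 0, 0], [0, 0, 0]], [4, [-4, 0, 0], [0, 0, 0]], [4, [-4, 0, 0], [0, 0, 0]]]'

```text
time: 29.6
tool_pos: [0.4666, -0.055, 0.1022]
eef_rot: [-3.135, 0.181, -0.005]
force: [-1.4, -0.1, -3.7]
grip_width: 0.05
grasp_force: 45.0
```

```bash
python3 -c "
from h import *
feel('x',6);feel('R back end',6);go((.504,-.0605,.1),-6.5)"
```

```text
x F world [-2.2  -0.3  -2.86] M tool [-0.018 -0.186 -0.012] sd [0.085 0.543 0.022] eff6 -0.985
R back end F world [ 0.1   0.16 -2.92] M tool [0.02  0.065 0.005] sd [0.025 0.04  0.024] eff6 0.016
t 30.2 pos [ 0.4652 -0.0554  0.1022] yaw -6.54 w 0.0499
 shift after turn, cm [3.91 0.07 0.22] turn deg [ 0.02  0.01 -0.04]
```

The balance of the right tin shifts by 0.13 N m between the two ends, which matches a 190 g ball rolling ±33 mm. The other two stayed constant, so the right tin is the one that rattles. I'll stand it in its bay, then take it to the coaster.

Emit:
move_arm --targets '[[4, [2, 0, 0], [0, 0, 0]], [4, [1.9, 0, 0], [0, 0, 0]], [4, [0, 0, 2], [0, 0, 0]], [4, [0, 0, 2.3], [0, 0, 0]], [4, [0, 0, 1.9], [0, 0, 0]], [4, [0, 0, 1.1], [0, 0, 0]], [4, [0, 0, 0.5], [0, 0, 0]], [4, [0, 0, 0], [0, 0, 0]]]'

```text
time: 30.87
tool_pos: [0.5029, -0.0597, 0.0237]
eef_rot: [3.136, -0.178, -0.003]
force: [-0.4, 0.3, -3.0]
grip_width: 0.0499
grasp_force: 45.0
```

Emit:
move_arm --targets '[[4, [0, 0, 0], [0, 0, 0]], [4, [0, 0, 0], [0, 0, 0]], [7, [0, 0, 0], [0, 0, 0]], [7, [0, 0, 0], [0, 0, 0]], [7, [0, 0, 0], [0, 0, 0]], [7, [0, 0, 0], [0, 0, 0]], [4, [0, 0, 0], [0, 0, 0]], [4, [0, 0, 0], [0, 0, 0]]]'

```text
time: 31.53
tool_pos: [0.5034, -0.0599, 0.0244]
eef_rot: [3.136, -0.179, -0.001]
force: [-1.0, -0.8, -0.0]
grip_width: 0.0602
grasp_force: 0.0
```

Emit:
move_arm --targets '[[4, [0, 0, 0], [0, 0, 0]], [4, [0, 0, 0], [0, 0, 0]], [4, [0, 0, 0], [0, 0, 0]], [4, [0, 0, 0], [0, 0, 0]], [4, [0, 0, 0], [0, 0, 0]], [4, [0, 0, 0], [0, 0, 0]], [4, [0, 0, -1], [0, 0, 0]], [4, [0, 0, -2], [0, 0, 0]]]'

```text
time: 32.2
tool_pos: [0.501, -0.0597, 0.053]
eef_rot: [3.136, -0.178, -0.01]
force: [-0.2, -0.3, -1.9]
grip_width: 0.0499
grasp_force: 45.0
```

Emit:
move_arm --targets '[[4, [0, 0, -2.5], [0, 0, 0]], [4, [0, 0, -2.5], [0, 0, 0]], [4, [0, 0, -2.5], [0, 0, 0]], [4, [0, 0, -2.5], [0, 0, 0]], [4, [0, 0, -1], [0, 0, 0]], [4, [0, 0, 0], [0, 0, 0]], [4, [0, 0, 0], [0, 0, 0]], [4, [0, 0, 0], [0, 0, 0]]]'

```text
time: 32.87
tool_pos: [0.502, -0.06, 0.1629]
eef_rot: [3.136, -0.179, -0.006]
force: [-0.0, -0.8, -3.2]
grip_width: 0.0494
grasp_force: 45.0
```

```bash
python3 -c "
from h import *
feel('R',6);go((.695,.099,.164),-6.5)"
```

```text
R F world [ 0.17 -0.35 -2.97] M tool [ 0.039 -0.018 -0.015] sd [0.012 0.026 0.018] eff6 -0.095
t 33.17 pos [ 0.5029 -0.0597  0.1635] yaw -6.51 w 0.0499
 shift after turn, cm [ 17.29 -17.94  -0.05] turn deg [ 0.03  0.12 -0.01]
```

Emit:
move_arm --targets '[[4, [2, -2.1, 0], [0, 0, 0]], [4, [2, -2.1, 0], [0, 0, 0]], [4, [2, -2.1, 0], [0, 0, 0]], [4, [2, -2.1, 0], [0, 0, 0]], [4, [2, -2.1, 0], [0, 0, 0]], [4, [2, -2.1, 0], [0, 0, 0]], [4, [2, -2.1, 0], [0, 0, 0]], [4, [3.3, -2.0, 0], [0, 0, 0]]]'

```text
time: 33.83
tool_pos: [0.6929, 0.0883, 0.1634]
eef_rot: [3.136, -0.176, -0.007]
force: [1.3, -0.3, -3.3]
grip_width: 0.0496
grasp_force: 45.0
```

Emit:
move_arm --targets '[[4, [0, -1.2, 0], [0, 0, 0]], [4, [0, 0, 0], [0, 0, 0]], [4, [0, 0, 0], [0, 0, 0]], [4, [0, 0, 0], [0, 0, 0]], [4, [0, 0, 0], [0, 0, 0]], [4, [0, 0, 0], [0, 0, 0]], [4, [0, 0, 0], [0, 0, 0]], [4, [0, 0, 0], [0, 0, 0]]]'

```text
time: 34.5
tool_pos: [0.6954, 0.0976, 0.1643]
eef_rot: [3.135, -0.18, -0.001]
force: [-0.2, 0.2, -3.1]
grip_width: 0.0501
grasp_force: 45.0
```

```bash
python3 - <<'E'
from h import *
feel('R at coaster',8);go((.695,.099,.164),-6.5)
E
```

```text
R at coaster F world [-0.44  0.09 -3.24] M tool [ 0.038 -0.036  0.002] sd [0.025 0.041 0.029] eff6 -0.079
t 34.9 pos [0.6955 0.0984 0.164 ] yaw -6.52 w 0.0502
 shift after turn, cm [-0.06 -0.05 -0.  ] turn deg [ 0.04  0.04 -0.02]
```

Emit:
move_arm --targets '[[4, [-4, 0, 0], [0, 0, 0]], [4, [4, 0, 0], [0, 0, 0]], [4, [0, 0, 0], [0, 0, 0]], [4, [0, 0, 0], [0, 0, 0]], [4, [0, 0, 0], [0, 0, 0]], [4, [0, 0, 0], [0, 0, 0]], [4, [0, 0, 0], [0, 0, 0]], [4, [0, 0, 0], [0, 0, 0]]]'

```text
time: 35.57
tool_pos: [0.6987, 0.0988, 0.1667]
eef_rot: [-3.135, 0.181, -0.008]
force: [0.2, -0.1, -2.9]
grip_width: 0.0501
grasp_force: 45.0
```

```bash
python3 - <<'E'
from h import *
import cv2
feel('R after stroke',8);go((.695,.099,.164),-6.5)
a=cv2.cvtColor(env.get_image("top"),4)[100:260,120:310];b=cv2.cvtColor(env.get_image("scene"),4)[100:270,150:320]
cv2.imwrite("pics/d4.png",np.hstack([cv2.resize(a,(420,354)),cv2.resize(b,(354,354))]))
E
```

```text
R after stroke F world [ 0.16 -0.14 -3.47] M tool [ 0.05  -0.062  0.006] sd [0.037 0.036 0.033] eff6 -0.133
t 35.97 pos [0.6955 0.0984 0.1639] yaw -6.52 w 0.0496
 shift after turn, cm [-0.06 -0.05 -0.01] turn deg [ 0.04  0.05 -0.02]
```

View pics/d4.png

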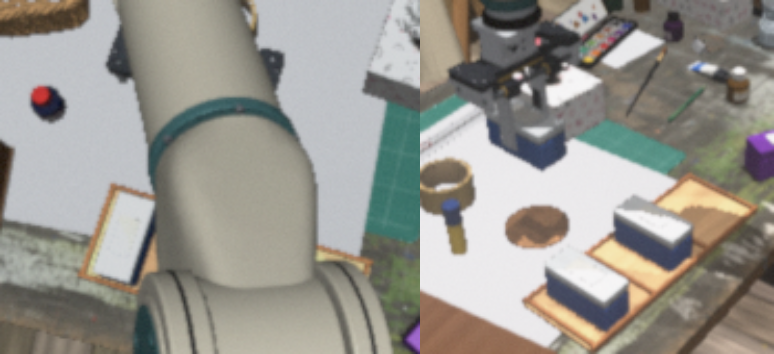

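The right tin is held over the coaster and the other two stand in their bays. I'll do one backward stroke to confirm the ball before handing in.

Emit:
move_arm --targets '[[4, [-4, 0, 0], [0, 0, 0]], [4, [-4, 0, 0], [0, 0, 0]], [4, [0, 0, 0], [0, 0, 0]], [4, [0, 0, 0], [0, 0, 0]], [4, [0, 0, 0], [0, 0, 0]], [4, [0, 0, 0], [0, 0, 0]], [4, [0, 0, 0], [0, 0, 0]], [4, [0, 0, 0], [0, 0, 0]]]'

```text
time: 36.73
tool_pos: [0.6174, 0.1073, 0.1641]
eef_rot: [3.136, -0.18, 0.001]
force: [-0.2, 0.1, -3.8]
grip_width: 0.0498
grasp_force: 45.0
```

```bash
python3 - <<'E'
from h import *
feel('x',6);feel('R after back stroke',10);go((.695,.099,.164),-6.5)
E
```

```text
x F world [ 0.21  0.16 -3.29] M tool [0.024 0.035 0.02 ] sd [0.013 0.039 0.03 ] eff6 -0.029Traceback (most recent call last):
  File "<stdin>", line 2, in <module>
  File "h.py", line 15, in feel
    o=env.get_obs();F.append(np.r_[o["force"],Ro.from_rotvec(o["eef_rot"]).inv().apply(o["moment"]),o["effort"][5],o["time"]]);env.get_image("top")
                                                                                                                               ~~~~~~~~~~~~~^^^^^^^
ValueError: 200 camera calls are used up
```

Emit:
move_arm --targets '[[4, [4, 0, 0], [0, 0, 0]], [4, [4, 0, 0], [0, 0, 0]], [4, [0, 0, 0], [0, 0, 0]], [4, [0, 0, 0], [0, 0, 0]], [4, [0, 0, 0], [0, 0, 0]], [4, [0, 0, 0], [0, 0, 0]], [4, [0, 0, 0], [0, 0, 0]], [4, [0, 0, 0], [0, 0, 0]]]'

```text
time: 38.0
tool_pos: [0.6947, 0.0988, 0.1644]
eef_rot: [3.136, -0.177, -0.002]
force: [0.2, -0.2, -3.7]
grip_width: 0.05
grasp_force: 45.0
```

```bash
python3 - <<'E'
from h import *
feel('x',6);feel('R after fwd stroke',10);go((.695,.099,.164),-6.5)
E
```

```text
Traceback (most recent call last):
  File "h.py", line 15, in feel
    o=env.get_obs();F.append(np.r_[o["force"],Ro.from_rotvec(o["eef_rot"]).inv().apply(o["moment"]),o["effort"][5],o["time"]]);env.get_image("top")
                                                                                                                               ~~~~~~~~~~~~~^^^^^^^
ValueError: 200 camera calls are used up
```

```bash
python3 - <<'E'
from h import *
go((.695,.099,.164),-6.5);print(env.get_obs()["qd"].round(3));print(env.hand_in())
E
```

```text
t 38.0 pos [0.6947 0.0988 0.1644] yaw -6.47 w 0.05
 shift after turn, cm [ 0.02 -0.03  0.04] turn deg [0.04 0.06 0.03]
[ 0.002  0.001  0.002 -0.009  0.001 -0.001 -0.   ]
the job is handed in; nothing more can be done
None
```

I shook all three tins in order and stood each back in its bay; the right tin is the one that rattles (its balance shifted about 0.13 N m between strokes), and I handed in at 38 s with it held still over the coaster, bottom about 15 cm above the table (no verdict was returned).

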